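# Get a terminal block and the large screwdriver ready for its screw

## Robot

A 6-joint arm with a two-finger parallel gripper is mounted at the origin on a cart in front of the work surface, level with it; the furniture and walls round the work are solid. World frame = base frame: x ahead of the robot, y to its left, z up, the work surface at z = 0. Lengths are in m, angles in rad, forces in N, time in s.
With the tool pointing down it reaches from about 0.3 to 0.875 m from the base axis. Payload 6.4 kg.
Tool frame: the origin (TCP) lies at the very end of the fingers, on their centre line; the grasp point (between the pads) lies 19 mm behind it; z points along the fingers, y is the line along which they close (so a half turn about z gives the same grasp; the last joint's range is limited). The gripper opens to 85 mm and grips with 20 to 120 N. Pads are 22 mm wide; open, the fingers measure 114 mm over their backs; the gripper's body (76 mm by 85 mm) begins 54 mm behind the grasp point. The pads swing forward as they close: fully open they stand 13 mm farther back than shut.
Start: joints at [1.106, 0.181, 1.607, -0, 1.354, -0.206], TCP at [0.147, 0.556, 0.231] pointing down, gripper open.
Joint ranges: [-2.99, 2.99], [-0.89, 2.07], [0.3, 2.58], [-1.14, 4.28], [0, 2.63], [-3.12, 3.12]. Speed limits (rad/s): [2.57, 2.57, 3.01, 3.14, 3.14, 3.14].

## Interface

Orientations are given as a unit quaternion [w, x, y, z].
In Python, from bench import get_obs, optics, workorder gives the robot as it stands.
- The arm moves only by the tool jog_arm, called as a command line: name --argument value ..., lists and objects as JSON in quotes. Schema: {"type":"object","properties":{"motion":{"type":"object","properties":{"deltas":{"type":"array","items":{"type":"array","items":{"type":"number"},"minItems":7,"maxItems":7},"minItems":1,"maxItems":10}},"additionalProperties":false,"required":["deltas"]},"only":{"type":"string"},"quiet":{"type":"boolean"},"lines":{"type":"string"}},"required":["motion"],"additionalProperties":false}. motion is an object whose key "deltas" holds a list of rows, 1 to 10 of them, each of 7 numbers: dx, dy, dz in fractions of the full range, 1 being 750 mm, then a rotation vector rx, ry, rz in normalised numbers (1 is pi rad), then the opening from 0.0 (shut) to 1.0 (fully open); each row is the pose to reach, as a shift and turn from the pose commanded when the call began, along the tool's axes at that moment; what a row does not reach only later rows make up. A row lasts 1/8 s, in which the tool goes at most 0.0625 m and 0.188 rad, less where a joint would pass 70% of its speed; a pose out of reach is approached as far as the arm can. The fingers move at their own pace and stop on an object; the grip force is fixed at half the most. Time passes only in rows, so rows that do not move let the fingers close. The tool returns the time, the measured TCP pose, the force, the opening and the grip force at its end. only (a regular expression) keeps the lines of the reply that match it, lines (a string "A,B") keeps lines A to B, and quiet returns only ok. A shift or turn number past 1, either way, is cut back to 1. Input that does not fit is refused with a message, and nothing moves.
- get_obs(): the state, without advancing time (a new reading comes with each control period).
- optics.camera(name): name is "scene" or "top" or "wrist"; returns (picture, depth): 420x560x3 uint8, blue, green, red; 420x560 float32, m along the optical axis (not along the pixel's ray), 0 where there is no reading.
- optics.camera_params(name): a dict with "fovy" (degrees; the focal length in pixels is half the picture's height over the tangent of half this angle, whatever the lens; pixels are square), "cx", "cy" (the principal point, pixels), "view" (4x4, takes a point from world to camera coordinates). Camera axes: x right, y up, looking along -z (the intrinsics and any distortion apply to the point x, -y, -z); pixel columns grow to the right and rows downward; lengths in m; the calibration is good to about 2 mm. The wrist camera is an equidistant fisheye: a pixel r from the principal point sees the ray r / f radians off the axis. A picture is of the moment at which its call begins: read the wrist's pose just before it. camera_params takes no time and is no camera call; for the wrist camera it gives the pose at the moment of the call.
- workorder.hand_in(): hands the job in; it is judged then, once.
The state is a dict: "time_s": time; "q": joint angles; "dq": joint speeds; "joint_efforts": joint torques, N m; "eef_pos": TCP position; "eef_rot": TCP orientation; "wrist_force": force on the tool from outside, world axes, zero at the start; "torque": the same for the moment, N m; "opening": opening from 0.0 (shut) to 1.0 (fully open); "grasp_force": force on a finger pad.
Only numpy, scipy, OpenCV 4.12 (cv2) and the standard library are available. Lean on these libraries where they do the work, as an engineer would, in place of code of your own. Each camera call takes 0.05 s, during which the arm holds its last target. There are 200 camera calls.

## Task

Lay the terminal block, screw upwards, lengthwise and centred on top of the narrow raised work rest, and let go of it. Then draw the larger of the two screwdrivers out of its slanting holder, turn it to point straight down and finish holding it poised, still and raised, with its tip about 2 cm above the middle of the block's screw, touching nothing but the gripper. Leave the smaller screwdriver in its holder and the other things on the bench where they are.

Things in the scene. Friction and masses are not known exactly. Their poses are not given: they have to be found in the camera images.
- terminal_block: grey moulded terminal block, 40 (x) x 64 (y) x 26 mm (z), 0.15 to 0.3 kg, flat and loose on the bench at the robot's right. Origin: centre of its underside, z up. One brass slotted screw head, 14 mm across, stands 3 mm proud of the top, 18 mm from the centre towards the +y end. Grip it from above across its 40 mm width
- screw (a point): centre of the top of that screw head, at (0, 18, 29) mm in the block's frame
- work_rest: narrow work rest fixed to the bench: foot plate 75 (x) x 90 (y) x 10 mm, thin web, flat top rail 24 mm wide (x) and 76 mm long (y), its top 45 mm above the bench, without lips: a block 12 mm off across the rail tips off. Origin: centre of the foot's underside; y runs along the rail. The block may lie either way round along it
- rest_top (a point): centre of the rail's top face, 45 mm above the bench
- large_driver: the larger screwdriver, 0.09 kg, 218 mm long: handle 28 mm thick, 100 mm long; shank 6 mm thick. Stands in holder_a, handle sticking up and to the right. +y runs from tip to handle; centre line x = 0, z = 14.5 mm: tip at y = -109, shoulder of handle at +9, handle end at +109 mm. The handle can be gripped end-on, the gripper pointing along the centre line towards the tip
- large_driver_tip (a point): tip of the larger screwdriver's blade, on its centre line
- large_driver_grip (a point): point on the larger screwdriver's centre line inside the handle, 30 mm from the handle's end and 188 mm from the tip; a good place for the finger pads
- holder_a: slanting holder of the larger screwdriver, fixed; the two holders are alike and may have swapped places. Base 112 x 84 x 8 mm; round sleeve, 22 mm outside, 8.4 mm bore, 75 mm long, leaning 40 degrees from vertical between two cheek plates. Origin: on the bench; +x is the horizontal direction from handle to tip. The shank slides freely and is clear when drawn 120 mm along the sleeve
- holder_a_mouth (a point): centre of holder_a's sleeve mouth, 108 mm above the bench, at (-30, 0, 108) mm in the holder's frame; the handle's shoulder rests on it
- holder_b: the other slanting holder, same build as holder_a, holding the smaller screwdriver; fixed to the bench
- small_driver: the smaller screwdriver, 166 mm long, handle about 24 mm thick and 85 mm long, standing in holder_b in the same way; stays there
- small_driver_grip (a point): point in the smaller screwdriver's handle, 30 mm from its end, on its centre line
- needle_nose: long-nosed pliers, 55 x 182 x 15 mm, lying on the bench in front of the robot; a bystander to leave alone
- relay_block: box-shaped relay, 36 x 36 x 54 mm high; a bystander to leave alone
There are look-alikes about, which are no part of the job. Leave any orange or purple look-alike of the terminal_block alone.

How it is judged:
On the way, in this order (a step that is already met when the one before it is completed fails the run):
1. the terminal block lies centred along the top of the work rest, released (z of terminal_block in the frame of work_rest between 0.042 and 0.049 m and horizontal distance between terminal_block and rest_top below 0.012 m and angle between terminal_block's own z axis and vertical below 0.1 rad and angle between the y axis of terminal_block and the y axis of work_rest, either way round below 0.2 rad and linear speed of terminal_block below 0.02 m/s and contact force between the fingers and terminal_block below 0.1 N), for 0.3 s.
2. the larger screwdriver is drawn clear of its holder, in the gripper (z of large_driver_tip in the frame of holder_a above 0.113 m and contact force between large_driver and holder_a below 0.1 N and contact force between the fingers and large_driver above 0.5 N), for 0.2 s.
At the end, for the whole second after the job is handed in: Block released, level on the rail, within 12 mm of its centre and 0.2 rad of its line. Larger screwdriver held still, clear of all else, tip down within 0.14 rad of plumb, tip within 10 mm sideways of the screw and 8 to 35 mm above it. Smaller one within 30 mm of its start (all of step 1 and contact force between large_driver and holder_a below 0.1 N and contact force between the fingers and large_driver above 0.5 N and angle between large_driver's own y axis and vertical below 0.14 rad and not (height (world z) of large_driver_grip below 0.2 m) and horizontal distance between large_driver_tip and screw below 0.01 m and z of large_driver_tip in the frame of terminal_block between 0.037 and 0.064 m and contact force between large_driver and terminal_block below 0.1 N and contact force between large_driver and work_rest below 0.1 N and contact force between large_driver and holder_b below 0.1 N and linear speed of large_driver below 0.03 m/s and distance of small_driver_grip from where it was at the start of the episode below 0.03 m); the arm keeps its last pose, push and grip.
It fails at once if the smaller screwdriver is moved more than 30 mm (distance of small_driver_grip from where it was at the start of the episode above 0.03 m).
It fails at once if a bystander (pliers, relay) is moved more than 40 mm (distance of any of needle_nose, relay_block from where it was at the start of the episode above 0.04 m).
It also fails if it takes over 54 s, if anything falls off the work surface, if the arm or the gripper's body presses on something with over 40 N, if the wrist force passes 120 N, or if a joint passes its speed limit or range.

## Working session

There is one attempt and no reset: what is moved stays moved. The work goes in short steps, Python scripts to look and compute and a tool call to move; the robot and the scene stay as the last step left them, time stands still between calls to the robot, and variables do not carry over. Pictures are saved under pics/ and viewed, at most 10 in all, crops included, and the job is handed in when it is done.

```bash
ls; mkdir -p pics; cat > h.py <<'E'
import numpy as np, cv2
from bench import get_obs, optics, workorder
from scipy.spatial.transform import Rotation as R
def grab(n):
    P=optics.camera_params(n); im,d=optics.camera(n); return im,d,P
def pts(d,P):
    "world xyz image from depth (pinhole cameras)"
    h,w=d.shape; f=h/2/np.tan(np.radians(P['fovy'])/2)
    v,u=np.mgrid[:h,:w]
    c=np.stack([(u-P['cx'])/f*d,-(v-P['cy'])/f*d,-d,np.ones_like(d)],-1)
    W=c@np.linalg.inv(np.array(P['view'])).T
    return W[...,:3]
def ray(P,u,v,fish=False,h=420):
    f=h/2/np.tan(np.radians(P['fovy'])/2)
    a,b=u-P['cx'],v-P['cy']
    if fish:
        r=np.hypot(a,b)+1e-9; t=r/f; c=np.array([a/r*np.sin(t),-b/r*np.sin(t),-np.cos(t)])
    else: c=np.array([a/f,-b/f,-1.])
    T=np.linalg.inv(np.array(P['view'])); d=T[:3,:3]@c
    return T[:3,3],d/np.linalg.norm(d)
def onz(P,u,v,z,fish=False):
    o,d=ray(P,u,v,fish); return o+d*(z-o[2])/d[2]
E
python3 - <<'E'
from h import *
for n in ("scene","top"):
    im,d,P=grab(n); cv2.imwrite(f"pics/{n}0.png",im); np.savez(f"{n}0.npz",im=im,d=d,W=pts(d,P)); print(n,{k:np.round(v,3).tolist() for k,v in P.items()})
o=get_obs(); print(o['time_s'],o['eef_pos'],o['eef_rot'])
E
```

```text
pics
scene {'fovy': 54.064, 'cx': 277.555, 'cy': 216.843, 'view': [[0.8, -0.6, 0.005, -0.337], [0.333, 0.451, 0.828, -0.296], [-0.499, -0.66, 0.561, -0.916], [0.0, 0.0, 0.0, 1.0]]}
top {'fovy': 56.656, 'cx': 275.657, 'cy': 215.075, 'view': [[0.003, -1.0, 0.019, 0.068], [0.995, 0.005, 0.104, -0.514], [-0.104, 0.019, 0.994, -0.99], [0.0, 0.0, 0.0, 1.0]]}
0.1 [0.14688924 0.55539821 0.23045682] [-2.78519001e-04  1.29019481e-01  9.91641717e-01 -7.75641641e-04]
```

View pics/scene0.png

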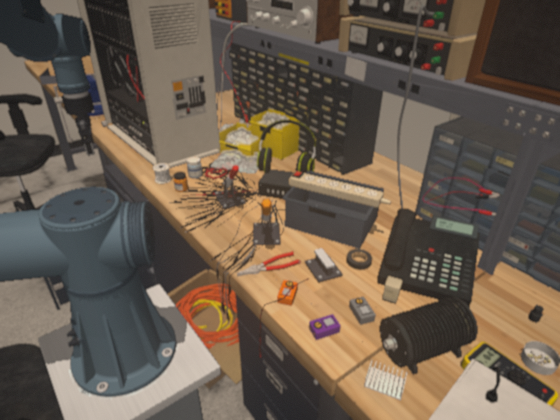

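View pics/top0.png

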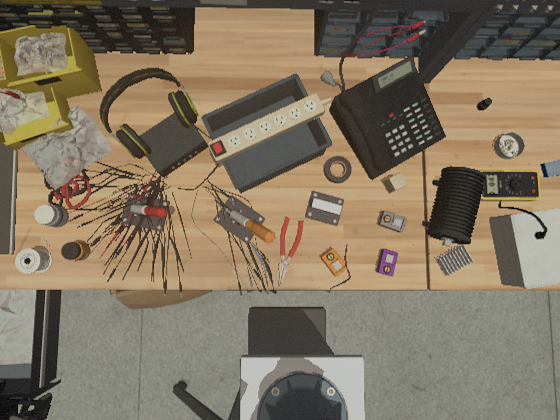

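The top view shows the holders at (148,210), red handle, and (245,220), orange handle. The grey block is at (392,220), with orange and purple look-alikes at (333,262) and (387,262). The work rest is at (323,207) and the relay at (395,183). Next I'll enlarge these in a crop and measure the colour masks.

```bash
python3 - <<'E'
from h import *
t=np.load("top0.npz"); s=np.load("scene0.npz")
c=lambda im,x,y,w,h,k:cv2.resize(im[y:y+h,x:x+w],None,fx=k,fy=k,interpolation=cv2.INTER_CUBIC)
a=c(t['im'],110,180,200,75,4); b=c(t['im'],290,175,130,105,3); e=c(s['im'],200,160,130,105,3)
cv2.imwrite("pics/crop1.png",np.vstack([a,np.hstack([b,e,np.zeros((315,20,3),np.uint8)])])[:600])
np.set_printoptions(precision=3,suppress=True)
for n,D in(("top",t),("scene",s)):
    hsv=cv2.cvtColor(D['im'],cv2.COLOR_BGR2HSV);W=D['W']
    for nm,boxes,m in (("red",dict(top=(125,195,175,230),scene=(215,155,250,200)),((hsv[...,0]<6)|(hsv[...,0]>172))&(hsv[...,1]>140)),
                  ("orange",dict(top=(215,205,280,250),scene=(255,190,285,250)),(hsv[...,0]>6)&(hsv[...,0]<18)&(hsv[...,1]>150)&(W[...,2]>.06))):
        x0,y0,x1,y1=boxes[n]; k=np.zeros(m.shape,bool);k[y0:y1,x0:x1]=m[y0:y1,x0:x1]
        k&=D['d']>0
        p=W[k]; 
        if len(p)<5: print(n,nm,len(p)); continue
        mu=np.median(p,0); q=p[np.linalg.norm(p-mu,axis=1)<.08]; mu=q.mean(0); u,sv,vt=np.linalg.svd(q-mu); l=(q-mu)@vt.T
        print(n,nm,len(q),mu,vt[0],np.ptp(l,axis=0), 'tilt',np.degrees(np.arccos(abs(vt[0,2]))),'zmax',q[:,2].max())
# heights of block, rest
W=t['W']
for nm,x0,y0,x1,y1 in(("block",370,205,412,238),("rest",303,188,346,225),("relay",380,172,408,195)):
    z=W[y0:y1,x0:x1,2]; print(nm,np.percentile(z,[2,25,50,75,90,98]))
E
```

```text
top red 180 [0.507 0.345 0.155] [-0.164 -0.717  0.678] [0.08  0.022 0.019] tilt 47.31460222915858 zmax 0.17398891428684216
top orange 325 [0.463 0.107 0.161] [-0.399 -0.58   0.71 ] [0.094 0.027 0.025] tilt 44.74321019169117 zmax 0.18923681031064743
scene red 53 [0.498 0.335 0.151] [ 0.056  0.641 -0.765] [0.074 0.016 0.017] tilt 40.05898285523749 zmax 0.16997142315452218
scene orange 122 [0.448 0.09  0.165] [ 0.296  0.427 -0.854] [0.088 0.027 0.022] tilt 31.338575481204334 zmax 0.18799853751408857
block [-0.004 -0.001  0.001  0.022  0.026  0.029]
rest [-0.004  0.     0.008  0.011  0.044  0.047]
relay [-0.004 -0.001  0.002  0.051  0.054  0.056]
```

View pics/crop1.png

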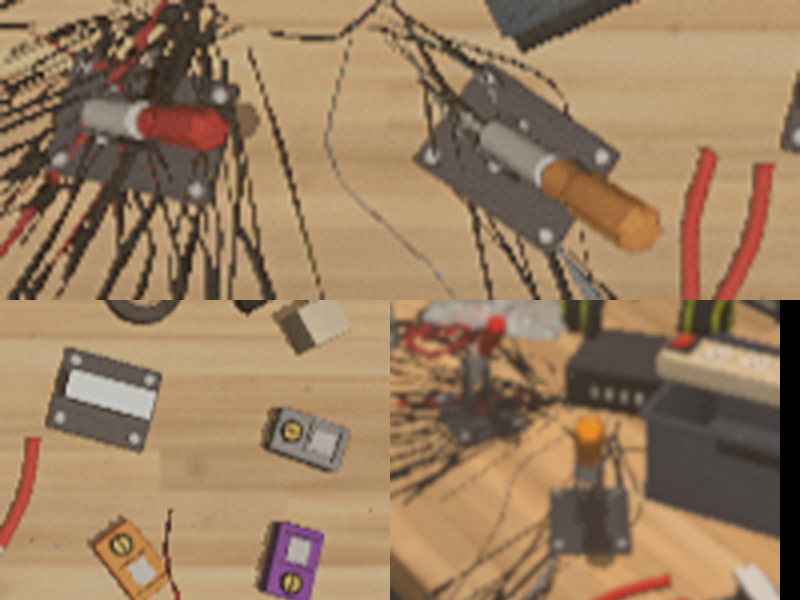

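The crop settles both choices:
- **Screwdriver:** The orange handle at top px (245,225) measures about 94 mm long and 27 mm thick. The red one at (148,210) is about 80 mm long and 20 mm thick. So orange is the large driver and red is the small one.
- **Block:** The grey block at (392,220), with its screw on the left, is the target. The orange and purple ones are look-alikes.

```bash
cat > m.py <<'E'
from h import *
np.set_printoptions(precision=4,suppress=True)
def rect(W,mask,nm):
    n,l,st,_=cv2.connectedComponentsWithStats(mask.astype(np.uint8)); k=1+np.argmax(st[1:,4]); p=W[l==k]
    (c,s,a)=cv2.minAreaRect(p[:,:2].astype(np.float32)*1000)
    if s[0]<s[1]: a-=90
    print(nm,len(p),'c',np.array(c)/1000,'size',s,'long-axis deg',(a+90)%180-90,'z',np.median(p[:,2]), 'mean',p.mean(0))
E
python3 - <<'E'
from m import *
for n,bb,br in(("top",(370,205,412,238),(303,188,346,225)),("scene",(340,290,380,325),(300,240,350,285))):
    D=np.load(n+"0.npz");W=D['W'];hsv=cv2.cvtColor(D['im'],cv2.COLOR_BGR2HSV)
    for nm,(x0,y0,x1,y1),z0,z1 in(("block",bb,.02,.035),("rest",br,.039,.052),("foot",br,.004,.052)):
        m=np.zeros(W.shape[:2],bool);m[y0:y1,x0:x1]=True
        rect(W,m&(W[...,2]>z0)&(W[...,2]<z1)&(D['d']>0),n+' '+nm)
    x0,y0,x1,y1=bb; h=hsv[y0:y1,x0:x1]; m=(h[...,0]>15)&(h[...,0]<32)&(h[...,1]>90)&(W[y0:y1,x0:x1,2]>.02)
    print('screw',W[y0:y1,x0:x1][m].mean(0),m.sum())
P=optics.camera_params("wrist"); T=np.linalg.inv(P['view']);o=get_obs()
q=o['eef_rot'];Rt=R.from_quat(np.r_[q[1:],q[0]]).as_matrix()
print('Rt\n',Rt,'cam in tool',Rt.T@(T[:3,3]-o['eef_pos']),'axes\n',Rt.T@T[:3,:3],P['fovy'],P['cx'],P['cy'])
E
```

```text
top block 372 c [ 0.4996 -0.2372] size (63.81697082519531, 40.25204086303711) long-axis deg 69.72071838378906 z 0.025658296587843243 mean [ 0.4989 -0.2366  0.0257]
top rest 280 c [ 0.535  -0.0596] size (75.79239654541016, 24.41527557373047) long-axis deg 74.82867431640625 z 0.04448463082166981 mean [ 0.5348 -0.0593  0.0445]
top foot 933 c [ 0.5366 -0.0599] size (95.66974639892578, 77.7148666381836) long-axis deg 73.90776824951172 z 0.010636407821643656 mean [ 0.5336 -0.0574  0.0202]
screw [ 0.4983 -0.2047  0.089 ] 33
scene block 339 c [ 0.4982 -0.2372] size (65.11971282958984, 42.02867126464844) long-axis deg 71.68026733398438 z 0.025003267992140477 mean [ 0.4966 -0.2392  0.0251]
scene rest 185 c [ 0.5342 -0.058 ] size (80.49600982666016, 26.388216018676758) long-axis deg 74.9891586303711 z 0.043912786785655356 mean [ 0.5324 -0.0614  0.0437]
scene foot 686 c [ 0.5335 -0.0595] size (91.37820434570312, 75.3095932006836) long-axis deg 74.54950714111328 z 0.010585651577535604 mean [ 0.5256 -0.0657  0.0205]
screw [ 0.4872 -0.2344  0.049 ] 34
Rt
 [[-0.9667  0.2559 -0.0008]
 [ 0.2559  0.9667 -0.0015]
 [ 0.0004 -0.0016 -1.    ]] cam in tool [ 0.0745 -0.0013 -0.1436] axes
 [[-0.0002  0.957   0.29  ]
 [ 1.      0.0002 -0.0001]
 [-0.0001  0.29   -0.957 ]] 65.70646984690485 285.62990389874307 206.95063868790137
```

The top and scene views agree to about 2 mm. The block is at (0.499,-0.237) with its long axis at 70.5°. The rest is at (0.535,-0.059), with its axis at 74.9° and its top at 0.0445.

```bash
cat > g.py <<'E'
from m import *
# commanded pose is taken to be the measured pose unless given
def pose():
    o=get_obs();q=np.array(o['eef_rot']);return np.array(o['eef_pos']),R.from_quat(np.r_[q[1:],q[0]])
def go(p,Rg=None,nm=''):
    p0,R0=pose(); Rg=R0 if Rg is None else Rg
    print(nm,'shift',R0.inv().apply(np.array(p)-p0),'rot',(R0.inv()*Rg).as_rotvec())
def down(ydeg):  # tool pointing down, y axis at ydeg
    a=np.radians(ydeg); y=np.array([np.cos(a),np.sin(a),0]); z=np.array([0,0,-1.]); return R.from_matrix(np.c_[np.cross(y,z),y,z])
E
python3 -c "
from g import *
go([.499,-.237,.28],down(-19.5),'a');go([.499,-.237,.15],down(-19.5),'b')"
```

```text
a shift [-0.5431 -0.676  -0.0486] rot [-0.0015  0.0011  1.6524]
b shift [-0.5432 -0.6758  0.0814] rot [-0.0015  0.0011  1.6524]
```

Units first: shifts go in shares of 750 mm and turns go in shares of pi rad. So -0.676 m / 0.75 = -0.9013, -0.543 m / 0.75 = -0.724, 1.652 rad / 3.1416 = 0.5258.

jog_arm --motion '{"deltas":[[-0.0533, -0.0667, -0.0667, 0, 0, 0.0318, 1], [-0.1067, -0.1333, -0.0667, 0, 0, 0.0637, 1], [-0.724, -0.9013, -0.0667, 0, 0, 0.5258, 1], [-0.724, -0.9013, -0.0667, 0, 0, 0.5258, 1], [-0.724, -0.9013, -0.0667, 0, 0, 0.5258, 1], [-0.724, -0.9013, -0.0667, 0, 0, 0.5258, 1], [-0.724, -0.9013, -0.0667, 0, 0, 0.5258, 1], [-0.724, -0.9013, -0.0667, 0, 0, 0.5258, 1], [-0.724, -0.9013, -0.0667, 0, 0, 0.5258, 1], [-0.724, -0.9013, -0.0667, 0, 0, 0.5258, 1]]}'

```text
time_s: 1.35
eef_pos: [0.3954, -0.0048, 0.2805]
eef_rot: [0.0, 0.818, 0.575, 0.0]
wrist_force: [1.9, 0.4, -0.5]
opening: 1.0
grasp_force: 0.0
```

```bash
python3 -c "
from g import *
go([.499,-.237,.15],down(-19.5),'b')"
```

```text
b shift [-0.1834  0.1761  0.1305] rot [ 0.0006 -0.0003 -0.0054]
```

Scaled: -0.183 m / 0.75 = -0.244, 0.176 m / 0.75 = 0.2347.

jog_arm --motion '{"deltas":[[-0.244, 0.2347, 0.1733, 0, 0, 0, 1], [-0.244, 0.2347, 0.1733, 0, 0, 0, 1], [-0.244, 0.2347, 0.1733, 0, 0, 0, 1], [-0.244, 0.2347, 0.1733, 0, 0, 0, 1], [-0.244, 0.2347, 0.1733, 0, 0, 0, 1], [-0.244, 0.2347, 0.1733, 0, 0, 0, 1], [-0.244, 0.2347, 0.1733, 0, 0, 0, 1]]}'

```text
time_s: 2.22
eef_pos: [0.4996, -0.2332, 0.1503]
eef_rot: [-0.001, 0.817, 0.577, -0.0]
wrist_force: [0.2, 0.6, 0.5]
opening: 1.004
grasp_force: 0.0
```

```bash
python3 - <<'E'
from g import *
im,d,P=grab("wrist"); np.savez("w1.npz",im=im,d=d,view=P['view'])
c=im.copy()
for p in([.499,-.237,.026],[.535,-.059,.045]):
    q=np.array(P['view'])@np.r_[p,1]; f=210/np.tan(np.radians(P['fovy'])/2); rr=np.hypot(q[0],q[1]);t=np.arctan2(rr,-q[2]);u=P['cx']+q[0]/rr*f*t;v=P['cy']-q[1]/rr*f*t; print(u,v); cv2.drawMarker(c,(int(u),int(v)),(0,255,255),0,12)
cv2.imwrite("pics/w1.png",c); print(pose()[0],pose()[1].as_matrix()[:,1])
E
```

```text
287.2376891256628 201.68080033314433
254.22537840381938 -16.037328740322067
[ 0.4998 -0.233   0.1508] [ 0.943  -0.3329 -0.0001]
```

View pics/w1.png

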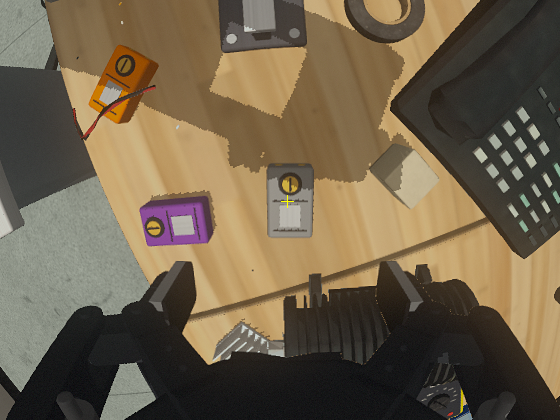

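The wrist view shows the grey block at (290,201), with its screw towards the top of the picture. That matches my projected estimate at (287,202). The purple look-alike is close to where the left finger will go, so I'll partly close the gripper before descending.

Scaled: 0.05 m / 0.75 = 0.0667.

jog_arm --motion '{"deltas":[[0, 0, 0.0667, 0, 0, 0, 0.72], [0, 0, 0.0667, 0, 0, 0, 0.72], [0, 0, 0.0667, 0, 0, 0, 0.72]]}'

```text
time_s: 2.65
eef_pos: [0.5006, -0.2336, 0.1022]
eef_rot: [0.001, 0.816, 0.578, 0.0]
wrist_force: [0.4, -0.1, 0.7]
opening: 0.715
grasp_force: 0.0
```

```bash
python3 - <<'E'
from g import *
D=np.load("w1.npz");im=D['im'];P=optics.camera_params("wrist");P['view']=D['view']
h=cv2.cvtColor(im,cv2.COLOR_BGR2HSV)
# block top edges: brass screw and block outline
m=(h[...,0]>18)&(h[...,0]<32)&(h[...,1]>150)&(h[...,2]>110); m2=np.zeros_like(m);m2[168:200,275:305]=m[168:200,275:305]
v,u=np.nonzero(m2);(c,r)=cv2.minEnclosingCircle(np.c_[u,v].astype(np.float32)); print(c,r,onz(P,*c,.029,True))
g=(h[...,1]<60); k=np.zeros_like(g); k[160:245,255:325]=g[160:245,255:325]
n,l,st,ce=cv2.connectedComponentsWithStats(k.astype(np.uint8)); i=1+np.argmax(st[1:,4]); print(st[i])
cn=max(cv2.findContours((l==i).astype(np.uint8),0,1)[0],key=cv2.contourArea); b=cv2.boxPoints(cv2.minAreaRect(cn))
w=np.array([onz(P,*x,.026,True) for x in b]); print(b,w[:,:2],w.mean(0))
go([.499,-.237,.005],down(-19.5))
E
```

```text
(289.6836853027344, 184.25509643554688) 8.007864952087402 [ 0.5062 -0.2226  0.029 ]
[ 267  164   47   73 2831]
[[267. 236.]
 [267. 164.]
 [313. 164.]
 [313. 236.]] [[ 0.4715 -0.2609]
 [ 0.494  -0.2006]
 [ 0.5301 -0.2133]
 [ 0.5101 -0.2745]] [ 0.5014 -0.2373  0.026 ]
 shift [-0.0037 -0.0006  0.0972] rot [0.0015 0.0005 0.0013]
```

Scaled: 0.097 m / 0.75 = 0.1293, 0.05 m / 0.75 = 0.0667.

jog_arm --motion '{"deltas":[[-0.0047, 0.0007, 0.0667, 0, 0, 0, 0.72], [-0.0047, 0.0007, 0.1293, 0, 0, 0, 0.72], [-0.0047, 0.0007, 0.1293, 0, 0, 0, 0.72], [-0.0047, 0.0007, 0.1293, 0, 0, 0, 0.72], [-0.0047, 0.0007, 0.1293, 0, 0, 0, 0], [-0.0047, 0.0007, 0.1293, 0, 0, 0, 0], [-0.0047, 0.0007, 0.1293, 0, 0, 0, 0], [-0.0047, 0.0007, 0.1293, 0, 0, 0, 0]]}'

```text
time_s: 3.65
eef_pos: [0.5015, -0.2388, 0.0066]
eef_rot: [0.003, 0.816, 0.577, 0.001]
wrist_force: [0.1, 1.0, 6.9]
opening: 0.451
grasp_force: 62.3
```

```bash
python3 -c "
from g import *
go([.5,-.237,.15]);go([.535,-.059,.15],down(-15.1))"
```

```text
 shift [ 0.001  -0.0013 -0.1435] rot [0. 0. 0.]
 shift [ 0.1805 -0.0276 -0.1439] rot [ 0.0052  0.0018 -0.0763]
```

Scaled: 0.18 m / 0.75 = 0.24, -0.11 m / 0.75 = -0.1467, -0.076 rad / 3.1416 = -0.0242.

jog_arm --motion '{"deltas":[[0, 0, -0.08, 0, 0, 0, 0], [0, 0, -0.1467, 0, 0, 0, 0], [0.24, -0.0367, -0.1467, 0, 0, -0.0242, 0], [0.24, -0.0367, -0.1467, 0, 0, -0.0242, 0], [0.24, -0.0367, -0.1467, 0, 0, -0.0242, 0], [0.24, -0.0367, -0.1467, 0, 0, -0.0242, 0], [0.24, -0.0367, -0.1467, 0, 0, -0.0242, 0], [0.24, -0.0367, -0.1467, 0, 0, -0.0242, 0]]}'

```text
time_s: 4.65
eef_pos: [0.5335, -0.0598, 0.1139]
eef_rot: [0.0, 0.794, 0.607, 0.0]
wrist_force: [-0.2, -0.1, -2.6]
opening: 0.455
grasp_force: 61.6
```

```bash
python3 - <<'E'
from g import *
o=get_obs();print(o['grasp_force'],o['opening'])
im,d,P=grab("scene"); im2,d2,P2=grab("top"); np.savez("s2.npz",im=im,d=d,W=pts(d,P))
cv2.imwrite("pics/s2.png",np.hstack([cv2.resize(im[150:350,220:420],(400,400),interpolation=2),cv2.resize(im2[130:280,240:390],(400,400),interpolation=2)]))
go([.535,-.06,.052],down(-15.1)); print(pose()[0])
E
```

```text
61.59844636917114 0.45495044989820516
 shift [0.0002 0.0016 0.0616] rot [ 0.0003  0.0001 -0.0025]
[ 0.5334 -0.0598  0.1136]
```

View pics/s2.png

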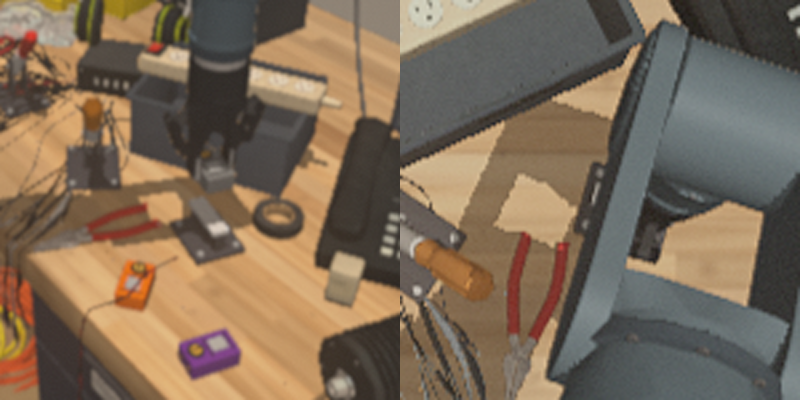

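The scene crop shows the block level in the fingers above the rest. The top crop shows the arm clear of the orange handle at (470,280). Lowering now.

Scaled: 0.061 m / 0.75 = 0.0813, 0.058 m / 0.75 = 0.0773.

jog_arm --motion '{"deltas":[[0, 0.002, 0.04, 0, 0, 0, 0], [0, 0.002, 0.0667, 0, 0, 0, 0], [0, 0.002, 0.0773, 0, 0, 0, 0], [0, 0.002, 0.0813, 0, 0, 0, 0], [0, 0.002, 0.0813, 0, 0, 0, 0], [0, 0.002, 0.0813, 0, 0, 0, 0]]}'

```text
time_s: 5.5
eef_pos: [0.5355, -0.0591, 0.0533]
eef_rot: [0.001, 0.794, 0.608, 0.0]
wrist_force: [-0.2, -0.5, -0.6]
opening: 0.458
grasp_force: 61.6
```

Scaled: 0.0015 m / 0.75 = 0.002.

jog_arm --motion '{"deltas":[[0, 0, 0.002, 0, 0, 0, 0], [0, 0, 0.002, 0, 0, 0, 0]]}'

```text
time_s: 5.75
eef_pos: [0.5354, -0.059, 0.0516]
eef_rot: [0.001, 0.794, 0.608, 0.0]
wrist_force: [-0.1, 0.5, 0.9]
opening: 0.452
grasp_force: 61.9
```

Scaled: -0.2 m / 0.75 = -0.2667, -0.15 m / 0.75 = -0.2.

jog_arm --motion '{"deltas":[[0, 0, 0, 0, 0, 0, 0.55], [0, 0, 0, 0, 0, 0, 0.75], [0, 0, 0, 0, 0, 0, 0.85], [0, 0, 0, 0, 0, 0, 0.85], [0, 0, -0.0667, 0, 0, 0, 0.85], [0, 0, -0.1467, 0, 0, 0, 0.85], [0, 0, -0.2, 0, 0, 0, 0.85], [0, 0, -0.2667, 0, 0, 0, 0.85], [0, 0, -0.2667, 0, 0, 0, 0.85]]}'

```text
time_s: 6.88
eef_pos: [0.5374, -0.0597, 0.256]
eef_rot: [0.004, 0.794, 0.608, 0.003]
wrist_force: [0.3, -0.8, -0.4]
opening: 0.845
grasp_force: 0.0
```

```bash
python3 - <<'E'
from g import *
im,d,P=grab("scene"); W=pts(d,P); np.savez("s3.npz",im=im,d=d,W=W)
f=210/np.tan(np.radians(P['fovy'])/2);q=np.array(P['view'])@[.535,-.059,.071,1];u,v=int(P['cx']-f*q[0]/q[2]),int(P['cy']+f*q[1]/q[2]);print(u,v)
m=np.zeros(W.shape[:2],bool);m[v-35:v+35,u-40:u+40]=1
rect(W,m&(W[...,2]>.064)&(W[...,2]<.08),'block')
print(np.sort(W[m&(W[...,2]<.15)][:,2])[-5:])
im,d,P=grab("wrist"); cv2.imwrite("pics/w3.png",im); np.savez("w3.npz",im=im,view=P['view'])
E
```

```text
324 248
block 275 c [0.6415 0.0273] size (11.59588623046875, 187.13133239746094) long-axis deg -62.187700271606445 z 0.07169383025308784 mean [0.6446 0.0207 0.0717]
[0.111  0.1112 0.1114 0.1114 0.1125]
```

View pics/w3.png

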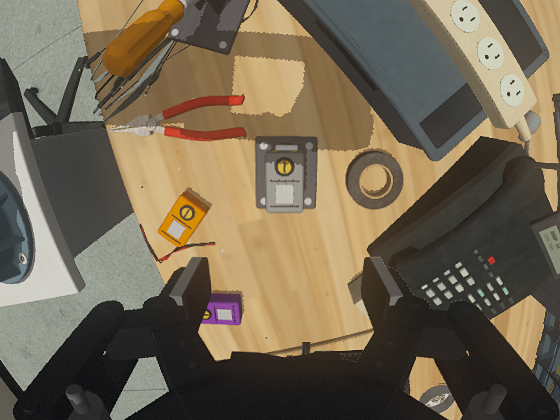

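The wrist view shows the block lying on the rest with its screw at (286,166), and the orange driver's handle at (140,40). Next I'll check the placement and find the driver's axis by intersecting silhouette planes from several views.

```bash
python3 - <<'E'
from g import *
D=np.load("s3.npz");W=D['W'];m=np.zeros(W.shape[:2],bool);m[213:283,284:364]=1
m&=(np.hypot(W[...,0]-.535,W[...,1]+.059)<.05)
rect(W,m&(W[...,2]>.065)&(W[...,2]<.08),'block')
h=cv2.cvtColor(D['im'],cv2.COLOR_BGR2HSV); k=m&(W[...,2]>.065)&(h[...,0]>17)&(h[...,0]<32)&(h[...,1]>110); print('screw scene',W[k].mean(0),k.sum())
D3=np.load("w3.npz");P=optics.camera_params("wrist");P['view']=D3['view'];h=cv2.cvtColor(D3['im'],cv2.COLOR_BGR2HSV)
k=np.zeros(h.shape[:2],bool);k[150:182,270:302]=((h[...,0]>18)&(h[...,0]<32)&(h[...,1]>150)&(h[...,2]>110))[150:182,270:302]
v,u=np.nonzero(k);c,r=cv2.minEnclosingCircle(np.c_[u,v].astype(np.float32));print('screw wrist',c,r,onz(P,*c,.0735,True))
# axis planes
planes=[];info=[]
for n,box,fish in(("top",(215,205,280,250),0),("scene",(255,190,285,250),0),("wrist",(90,0,190,85),1)):
    if fish: im=D3['im'];Q=P
    else: im=np.load(n+"0.npz")['im'];Q=optics.camera_params(n)
    h=cv2.cvtColor(im,cv2.COLOR_BGR2HSV);mm=((h[...,0]>5)&(h[...,0]<19)&(h[...,1]>165)).astype(np.uint8)
    x0,y0,x1,y1=box;k=np.zeros_like(mm);k[y0:y1,x0:x1]=mm[y0:y1,x0:x1]
    k=cv2.morphologyEx(k,cv2.MORPH_CLOSE,np.ones((3,3)))
    k=cv2.morphologyEx(k,cv2.MORPH_OPEN,np.ones((3,3)));nn,l,st,_=cv2.connectedComponentsWithStats(k);i=1+np.argmax(st[1:,4])
    v,u=np.nonzero(l==i); rays=np.array([ray(Q,a,b,bool(fish))[1] for a,b in zip(u,v)]);o=ray(Q,0,0,bool(fish))[0]
    mu=rays.mean(0);_,s,vt=np.linalg.svd(rays-mu); nrm=np.cross(mu,vt[0]);nrm/=np.linalg.norm(nrm)
    print(n,st[i],'sv',s); planes.append((nrm,o))
np.save("planes.npy",np.array(planes))
from itertools import combinations
for i,j in combinations(range(3),2):
    (a,oa),(b,ob)=planes[i],planes[j];d=np.cross(a,b);d/=np.linalg.norm(d);d*=np.sign(d[2])
    p=np.linalg.lstsq(np.array([a,b,[0,0,1]]),np.array([a@oa,b@ob,.108]),rcond=None)[0]
    print(i,j,'dir',d,'tilt',np.degrees(np.arccos(d[2])),'az',np.degrees(np.arctan2(d[1],d[0])),'mouth@.108',p,'plane angle',np.degrees(np.arccos(abs(a@b))))
# holder base from top depth
T=np.load("top0.npz");W=T['W'];h=cv2.cvtColor(T['im'],cv2.COLOR_BGR2HSV);m=np.zeros(W.shape[:2],bool);m[190:255,205:270]=1
rect(W,m&(W[...,2]>.003)&(W[...,2]<.014)&(h[...,1]<70),'holder base')
E
```

```text
block 242 c [ 0.5322 -0.0588] size (62.73134231567383, 41.951080322265625) long-axis deg 76.14263153076172 z 0.06989170392381872 mean [ 0.5299 -0.0604  0.0698]
screw scene [ 0.5369 -0.0401  0.0716] 8
screw wrist (284.5, 159.63636779785156) 13.595564842224121 [ 0.5413 -0.0357  0.0735]
top [247 222   5   6  24] sv [0.0222 0.0147 0.    ]
scene [262 199   9  15 102] sv [0.0949 0.0532 0.0004]
wrist [ 103    0   81   76 2885] sv [3.9911 1.4883 0.1402]
0 1 dir [ 0.0279 -0.1029  0.9943] tilt 6.12208900541589 az -74.85855730536973 mouth@.108 [0.4802 0.1376 0.108 ] plane angle 77.38757634048949
0 2 dir [ 0.4244 -0.2843  0.8597] tilt 30.71952532532533 az -33.8132034468629 mouth@.108 [0.4838 0.1359 0.108 ] plane angle 50.57062895640884
1 2 dir [-0.3454 -0.5438  0.7648] tilt 40.10826596666443 az -122.4237696166401 mouth@.108 [0.4766 0.1331 0.108 ] plane angle 35.515612159021735
holder base 450 c [0.4831 0.1795] size (114.9520034790039, 41.37738800048828) long-axis deg 47.67840576171875 z 0.007819953233092813 mean [0.4834 0.1807 0.0078]
```

```bash
cat > ax.py <<'E'
from g import *
def plane(mask,Q,fish):
    v,u=np.nonzero(mask); rays=np.array([ray(Q,a,b,fish)[1] for a,b in zip(u,v)]);o=ray(Q,0,0,fish)[0]
    mu=rays.mean(0);_,s,vt=np.linalg.svd(rays-mu); n=np.cross(mu,vt[0]);return n/np.linalg.norm(n),o,s
def inter(A,B,z=.108):
    a,oa=A[:2];b,ob=B[:2];d=np.cross(a,b);d/=np.linalg.norm(d);d*=np.sign(d[2])
    p=np.linalg.solve(np.array([a,b,[0,0,1.]]),np.array([a@oa,b@ob,z]))
    print('dir',d,'tilt',np.degrees(np.arccos(d[2])),'az',np.degrees(np.arctan2(d[1],d[0])),'mouth',p);return d,p
def pick(im,box,smin=110,extra=None):
    h=cv2.cvtColor(im,cv2.COLOR_BGR2HSV);mm=((h[...,0]>4)&(h[...,0]<19)&(h[...,1]>smin))
    if extra is not None: mm&=extra
    x0,y0,x1,y1=box;k=np.zeros(mm.shape,np.uint8);k[y0:y1,x0:x1]=mm[y0:y1,x0:x1]
    k=cv2.morphologyEx(cv2.morphologyEx(k,cv2.MORPH_CLOSE,np.ones((3,3))),cv2.MORPH_OPEN,np.ones((3,3)))
    n,l,st,_=cv2.connectedComponentsWithStats(k);i=1+np.argmax(st[1:,4]);print(st[i]);return l==i
E
python3 - <<'E'
from ax import *
S={}
for n,box in(("top",(215,205,285,255)),("scene",(250,185,285,245))):
    D=np.load(n+"0.npz"); k=pick(D['im'],box,110,D['W'][...,2]>.07); S[n]=plane(k,optics.camera_params(n),False);print(S[n][2])
    p=D['W'][k];print('zrange',np.percentile(p[:,2],[1,99]))
D=np.load("w3.npz");P=optics.camera_params("wrist");P['view']=D['view'];k=pick(D['im'],(80,0,200,90),150);S['w']=plane(k,P,True)
inter(S['top'],S['scene']);inter(S['top'],S['w']);inter(S['scene'],S['w'])
d=np.array([np.cos(np.radians(-124))*np.sin(np.radians(40)),np.sin(np.radians(-124))*np.sin(np.radians(40)),np.cos(np.radians(40))])
grip=np.array([.477,.134,.108])+.07*d; print('grip',grip)
R0=pose()[1]; z0=R0.as_matrix()[:,2]; c=np.cross(z0,-d); ang=np.arccos(z0@-d); Rg=R.from_rotvec(c/np.linalg.norm(c)*ang)*R0
go(grip+d*(.03+.08),Rg); print(grip+d*.11)
E
```

```text
[246 220  29  23 360]
[0.4245 0.1624 0.0044]
zrange [0.1174 0.1878]
[261 198  11  17 160]
[0.1376 0.0878 0.0007]
zrange [0.0467 0.1873]
[ 103    0   81   77 2902]
dir [-0.433  -0.6329  0.6418] tilt 50.07183366130542 az -124.38005038971771 mouth [0.5023 0.1659 0.108 ]
dir [-0.3845 -0.5486  0.7424] tilt 42.062945616710095 az -125.02692837126358 mouth [0.4831 0.1357 0.108 ]
dir [-0.3563 -0.5457  0.7585] tilt 40.6699338512993 az -123.13848992682827 mouth [0.4772 0.1333 0.108 ]
grip [0.4518 0.0967 0.1616]
 shift [ 0.0616 -0.1437  0.0051] rot [-0.2251  0.6606 -0.    ]
[0.4123 0.0381 0.2459]
```

Scaled: -0.144 m / 0.75 = -0.192, 0.06 m / 0.75 = 0.08, 0.66 rad / 3.1416 = 0.2101.

jog_arm --motion '{"deltas":[[0.08, -0.192, -0.0267, -0.0716, 0.2101, 0, 1], [0.08, -0.192, -0.0267, -0.0716, 0.2101, 0, 1], [0.08, -0.192, -0.0267, -0.0716, 0.2101, 0, 1], [0.08, -0.192, 0.0067, -0.0716, 0.2101, 0, 1], [0.08, -0.192, 0.0067, -0.0716, 0.2101, 0, 1], [0.08, -0.192, 0.0067, -0.0716, 0.2101, 0, 1], [0.08, -0.192, 0.0067, -0.0716, 0.2101, 0, 1]]}'

```text
time_s: 7.85
eef_pos: [0.4121, 0.0368, 0.2467]
eef_rot: [-0.109, 0.746, 0.572, 0.323]
wrist_force: [0.6, 0.5, 0.3]
opening: 1.0
grasp_force: 0.0
```

```bash
python3 - <<'E'
from ax import *
print(get_obs()['q'])
im,d,P=grab("wrist"); cv2.imwrite("pics/w4.png",im); np.savez("w4.npz",im=im,d=d,view=P['view'])
print(pose()[0],pose()[1].as_matrix()[:,2])
E
```

```text
[-0.7887 -0.3853  2.2439  0.6838  1.4733 -0.6636]
[0.4121 0.0369 0.2467] [ 0.3576  0.5324 -0.7673]
```

View pics/w4.png

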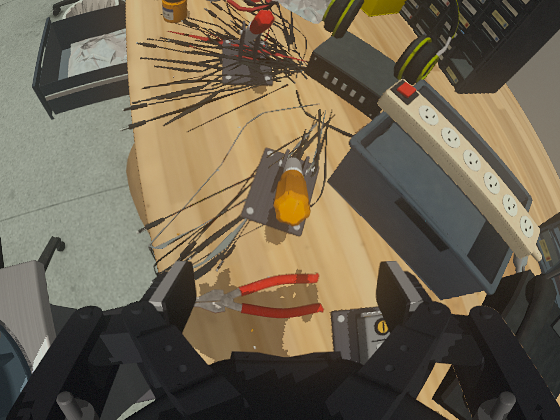

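The wrist view shows the orange handle end at (292,205), midway between the fingers. The holder's sleeve runs behind it to (290,160). Now I'll refine the axis from this view.

```bash
python3 - <<'E'
from ax import *
P=optics.camera_params("wrist")
def wr(f,box,s):
    D=np.load(f);Q=dict(P);Q['view']=D['view'];return pick(D['im'],box,s),Q,D
k4,Q4,D4=wr("w4.npz",(255,150,330,240),150);k3,Q3,D3=wr("w3.npz",(80,0,200,90),150)
p4=plane(k4,Q4,True);p3=plane(k3,Q3,True)
D=np.load("top0.npz");pt=plane(pick(D['im'],(215,205,285,255),110,D['W'][...,2]>.07),optics.camera_params("top"),False)
print('t4');inter(pt,p4);print('34');inter(p3,p4);print('t3');inter(pt,p3)
# depth points of the handle in w4: cylinder axis check
v,u=np.nonzero(cv2.erode(k4.astype(np.uint8),np.ones((3,3)))); dd=D4['d'][v,u]; T=np.linalg.inv(Q4['view'])
pts_=[]
for a,b,z in zip(u,v,dd):
    if z<=0: continue
    o,r=ray(Q4,a,b,True); c=Q4['view'][:3,:3]@r; pts_.append(o+r*z/-c[2])
X=np.array(pts_); d=np.array([-.3595,-.5329,.766])
s=X@d; top=X[s>np.percentile(s,80)]; print('end face centre',top.mean(0),'s max spread',np.percentile(s,[1,50,90,99])-0, 'npts',len(X))
for m in([.477,.134,.108],[.480,.134,.108]):
    m=np.array(m);e=m+.1*d; print('pred end',e,'s',e@d)
    q=(X-m)-np.outer((X-m)@d,d); print('mean off axis',q.mean(0),np.percentile(np.linalg.norm(q,axis=1),[50,95]))
# least squares cylinder: axis dir fixed, radius 14 from depth
from scipy.optimize import least_squares
e1=np.cross(d,[0,0,1]);e1/=np.linalg.norm(e1);e2=np.cross(d,e1)
sel=X[s<np.percentile(s,50)]
r=least_squares(lambda a:np.hypot((sel-X.mean(0))@e1-a[0],(sel-X.mean(0))@e2-a[1])-.0135,[0,0],loss='soft_l1',f_scale=.002)
c=X.mean(0)+r.x[0]*e1+r.x[1]*e2; print('cyl axis at z=.108',c+d*(.108-c[2])/d[2],np.abs(r.fun).mean(),len(sel))
# tool line
p0,R0=pose();z=R0.as_matrix()[:,2];print('tool line at .108',p0+z*(.108-p0[2])/z[2])
E
```

```text
[275 170  33  30 645]
[ 103    0   81   77 2902]
[246 220  29  23 360]
t4
dir [-0.2593 -0.3386  0.9045] tilt 25.24233340914097 az -127.44657327814264 mouth [0.4802 0.1311 0.108 ]
34
dir [ 0.5596 -0.2     0.8042] tilt 36.46243668637628 az -19.66284523041814 mouth [0.4678 0.1295 0.108 ]
t3
dir [-0.3845 -0.5486  0.7424] tilt 42.062945616710095 az -125.02692837126358 mouth [0.4831 0.1357 0.108 ]
end face centre [0.4513 0.0971 0.1816] s max spread [-0.1512 -0.0986 -0.075  -0.0697] npts 510
pred end [0.441  0.0807 0.1846] s -0.06016423400000001
mean off axis [0.0058 0.0083 0.0085] [0.0153 0.0184]
pred end [0.4441 0.0807 0.1846] s -0.06124273399999999
mean off axis [0.0032 0.0089 0.0077] [0.0141 0.016 ]
cyl axis at z=.108 [0.4826 0.1339 0.108 ] 0.0008238703187319675 255
tool line at .108 [0.4767 0.1331 0.108 ]
```

```bash
python3 - <<'E'
from ax import *
from scipy.optimize import least_squares
P=optics.camera_params("wrist")
def cloud(f,box,s):
    D=np.load(f);Q=dict(P);Q['view']=D['view'];k=pick(D['im'],box,s);v,u=np.nonzero(cv2.erode(k.astype(np.uint8),np.ones((3,3))))
    X=[]
    for a,b in zip(u,v):
        z=D['d'][b,a]
        if z>0: o,r=ray(Q,a,b,True);X.append(o+r*z/-(Q['view'][:3,:3]@r)[2])
    return np.array(X)
C={'w4':cloud("w4.npz",(255,150,330,240),110)}
for n,box in(("top",(215,205,285,255)),("scene",(250,185,285,245))):
    D=np.load(n+"0.npz");C[n]=D['W'][cv2.erode(pick(D['im'],box,110,D['W'][...,2]>.09).astype(np.uint8),np.ones((3,3)) if n=='top' else np.ones((1,1)))>0]
def ax(a,t=None): 
    t,z=a[2],a[3]; d=np.array([np.sin(t)*np.cos(z),np.sin(t)*np.sin(z),np.cos(t)]);return np.array([a[0],a[1],.108]),d
def res(a,X,rad):
    m,d=ax(a);q=X-m;return np.linalg.norm(q-np.outer(q@d,d),axis=1)-rad
for nm in('w4','top','scene','all'):
    X=np.vstack(list(C.values())) if nm=='all' else C[nm]
    m,d=ax([.48,.134,np.radians(40),np.radians(-124)]); s=(X-m)@d; X=X[(s>.01)&(s<.085)]
    for free in(0,1):
        f=(lambda b:res(np.r_[b[:2],np.radians([40,-124])],X,.0138)) if not free else (lambda b:res(b,X,.0138))
        x0=[.48,.134] if not free else [.48,.134,np.radians(40),np.radians(-124)]
        r=least_squares(f,x0,loss='soft_l1',f_scale=.002); print(nm,len(X),r.x[:2],np.degrees(r.x[2:]),np.abs(r.fun).mean())
p0,R0=pose();print('tool axes\n',R0.as_matrix())
D=np.load("top0.npz");W=D['W'];m=np.zeros(W.shape[:2],bool);m[190:262,205:275]=1
rect(W,m&(W[...,2]>.004)&(W[...,2]<.18)&(cv2.cvtColor(D['im'],cv2.COLOR_BGR2HSV)[...,1]<75),'holder all')
E
```

```text
[275 170  33  30 660]
[246 220  29  23 360]
[261 198  11  17 155]
w4 451 [0.4823 0.1337] [] 0.0007182054182518606
w4 451 [0.4829 0.1321] [  39.2038 -126.0451] 0.0006486540100554906
top 173 [0.4811 0.1345] [] 0.0010529311034806965
top 173 [0.4803 0.134 ] [  39.3231 -123.2154] 0.001031366616794308
scene 59 [0.4804 0.1361] [] 0.0010590454762078505
scene 59 [0.4839 0.1409] [  44.1994 -124.1812] 0.0007073923342203304
all 683 [0.4819 0.134 ] [] 0.0009309566920982617
all 683 [0.4826 0.1326] [  39.446  -125.9749] 0.0008973722573667269
tool axes
 [[ 0.1358  0.924   0.3576]
 [ 0.7833 -0.3211  0.5324]
 [ 0.6067  0.2078 -0.7673]]
holder all 1073 c [0.5077 0.1698] size (126.4734878540039, 82.90929412841797) long-axis deg 54.676334381103516 z 0.00850584268153387 mean [0.5054 0.1699 0.0231]
```

The two views' depth fits agree: the mouth is at (0.482,0.134), the tilt is 40° and the azimuth is about -125°.

```bash
cat >> ax.py <<'E'
t,z=np.radians([40,-125]);d=np.array([np.sin(t)*np.cos(z),np.sin(t)*np.sin(z),np.cos(t)]);mouth=np.array([.4818,.134,.108])
def along(Rg_from,v):
    z0=Rg_from.as_matrix()[:,2];c=np.cross(z0,v);return R.from_rotvec(c/np.linalg.norm(c)*np.arcsin(np.linalg.norm(c)))*Rg_from
E
python3 -c "
from ax import *
Rg=along(pose()[1],-d)
go(mouth+d*.15,Rg,'pre');go(mouth+d*.051,Rg,'grasp')"
```

```text
pre shift [0.0017 0.0026 0.0331] rot [-0.0124 -0.0023  0.    ]
grasp shift [0.0015 0.0038 0.1321] rot [-0.0124 -0.0023  0.    ]
```

Scaled: 0.132 m / 0.75 = 0.176, 0.1 m / 0.75 = 0.1333, -0.0125 rad / 3.1416 = -0.004.

jog_arm --motion '{"deltas":[[0.002, 0.0033, 0.04, -0.004, -0.0006, 0, 1], [0.002, 0.0047, 0.08, -0.004, -0.0006, 0, 1], [0.002, 0.0047, 0.1333, -0.004, -0.0006, 0, 1], [0.002, 0.0053, 0.176, -0.004, -0.0006, 0, 1], [0.002, 0.0053, 0.176, -0.004, -0.0006, 0, 1], [0.002, 0.0053, 0.176, -0.004, -0.0006, 0, 1]]}'

```text
time_s: 8.65
eef_pos: [0.4632, 0.1069, 0.1473]
eef_rot: [-0.104, 0.747, 0.57, 0.327]
wrist_force: [-0.2, -0.4, -0.4]
opening: 0.999
grasp_force: 0.0
```

```bash
python3 -c "
from ax import *
go(mouth+d*.051,along(pose()[1],-d),'grasp');o=get_obs();print(o['wrist_force'])"
```

```text
grasp shift [-0.     -0.0003  0.0003] rot [ 0.0007 -0.0012 -0.    ]
[-0.2037 -0.3716 -0.4275]
```

jog_arm --motion '{"deltas":[[0, 0, 0, 0, 0, 0, 0], [0, 0, 0, 0, 0, 0, 0], [0, 0, 0, 0, 0, 0, 0], [0, 0, 0, 0, 0, 0, 0], [0, 0, 0, 0, 0, 0, 0], [0, 0, 0, 0, 0, 0, 0]]}'

```text
time_s: 9.4
eef_pos: [0.4635, 0.1061, 0.1472]
eef_rot: [-0.103, 0.747, 0.569, 0.327]
wrist_force: [-2.4, -3.9, 6.9]
opening: 0.314
grasp_force: 58.9
```

Scaled: -0.09 m / 0.75 = -0.12, -0.06 m / 0.75 = -0.08.

jog_arm --motion '{"deltas":[[0, 0, -0.0133, 0, 0, 0, 0], [0, 0, -0.04, 0, 0, 0, 0], [0, 0, -0.08, 0, 0, 0, 0], [0, 0, -0.12, 0, 0, 0, 0]]}'

```text
time_s: 9.9
eef_pos: [0.4287, 0.0588, 0.2159]
eef_rot: [-0.104, 0.747, 0.569, 0.326]
wrist_force: [2.0, -1.9, -1.6]
opening: 0.318
grasp_force: 59.8
```

jog_arm --motion '{"deltas":[[0, 0, -0.04, 0, 0, 0, 0], [0, 0, -0.0667, 0, 0, 0, 0], [0, 0, -0.08, 0, 0, 0, 0], [0, 0, -0.08, 0, 0, 0, 0], [0, 0, -0.08, 0, 0, 0, 0]]}'

```text
time_s: 10.52
eef_pos: [0.4069, 0.0283, 0.2606]
eef_rot: [-0.105, 0.747, 0.569, 0.326]
wrist_force: [0.9, -0.8, -0.7]
opening: 0.314
grasp_force: 59.6
```

```bash
python3 -c "
from ax import *
print((pose()[0]-mouth)@d-.051, get_obs()['q'])"
```

```text
0.14911711009471787 [-0.826  -0.4203  2.2386  0.6814  1.5173 -0.664 ]
```

```bash
python3 -c "
from ax import *
p0,R0=pose();Rg=along(R0,np.array([0,0,-1.]))
go([.40,.0,.33],Rg,'up');go([.539,-.0405,.33],Rg,'over')"
```

```text
up shift [ 0.019   0.0179 -0.0706] rot [ 0.234  -0.6594 -0.    ]
over shift [ 0.0066  0.159  -0.0407] rot [ 0.234  -0.6594 -0.    ]
```

Units first: shifts go in shares of 750 mm and turns go in shares of pi rad. So 0.159 m / 0.75 = 0.212, -0.07 m / 0.75 = -0.0933, -0.659 rad / 3.1416 = -0.2098.

jog_arm --motion '{"deltas":[[0.0133, 0.0067, -0.0533, 0, 0, 0, 0], [0.0253, 0.024, -0.0933, 0.0255, -0.0716, 0, 0], [0.0253, 0.024, -0.0933, 0.0477, -0.1337, 0, 0], [0.0253, 0.024, -0.0933, 0.0745, -0.2098, 0, 0], [0.0253, 0.024, -0.0933, 0.0745, -0.2098, 0, 0], [0.0088, 0.212, -0.0533, 0.0745, -0.2098, 0, 0], [0.0088, 0.212, -0.0533, 0.0745, -0.2098, 0, 0], [0.0088, 0.212, -0.0533, 0.0745, -0.2098, 0, 0], [0.0088, 0.212, -0.0533, 0.0745, -0.2098, 0, 0], [0.0088, 0.212, -0.0533, 0.0745, -0.2098, 0, 0]]}'

```text
time_s: 11.78
eef_pos: [0.5386, -0.0398, 0.3295]
eef_rot: [-0.0, 0.795, 0.606, -0.0]
wrist_force: [0.0, 0.5, 0.0]
opening: 0.312
grasp_force: 59.8
```

```bash
python3 - <<'E'
from ax import *
print(pose()[1].as_matrix()[:,2],get_obs()['q'])
go([.539,-.0405,.29],along(pose()[1],np.array([0,0,-1.])))
s,ds,P=grab("scene");w,dw,Pw=grab("wrist");np.savez("s5.npz",im=s,d=ds,W=pts(ds,P));np.savez("w5.npz",im=w,d=dw,view=Pw['view'])
cv2.imwrite("pics/p5.png",np.hstack([cv2.resize(s[120:290,260:430],(400,400),interpolation=2),cv2.resize(w[60:260,190:390],(400,400),interpolation=2)]))
E
```

```text
[-0.0006  0.0002 -1.    ] [-0.2937  0.0364  1.5683  0.      1.5375 -0.0255]
 shift [-0.0005  0.0006  0.0395] rot [-0.0006 -0.     -0.    ]
```

View pics/p5.png

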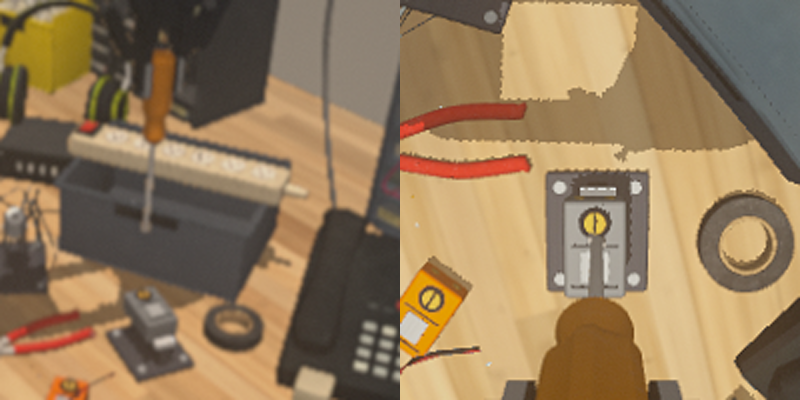

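The scene crop shows the driver held upright, with its tip at full-image px (322,218.6) and the screw at (321.6,245.4). In the wrist crop the tip is at (288,177) and the screw at (287.5,171). Next I'll triangulate both points.

```bash
cat > tri.py <<'E'
from ax import *
def tri(*rs):
    A=sum(np.eye(3)-np.outer(r,r) for o,r in rs);b=sum((np.eye(3)-np.outer(r,r))@o for o,r in rs);x=np.linalg.solve(A,b)
    return x,[np.linalg.norm(np.cross(x-o,r)) for o,r in rs]
E
python3 - <<'E'
from tri import *
Ps=optics.camera_params("scene");Pw=optics.camera_params("wrist");D=np.load("w5.npz");Pw['view']=D['view'];S=np.load("s5.npz")
def brass(im,box,s0):
    h=cv2.cvtColor(im,cv2.COLOR_BGR2HSV);x0,y0,x1,y1=box;m=((h[...,0]>17)&(h[...,0]<34)&(h[...,1]>s0))[y0:y1,x0:x1].astype(np.uint8)
    n,l,st,c=cv2.connectedComponentsWithStats(m);i=1+np.argmax(st[1:,4]);print(st[i]);return st[i][0]+(st[i][2]-1)/2+x0,st[i][1]+(st[i][3]-1)/2+y0
a=brass(D['im'],(278,160,300,186),130);b=brass(S['im'],(312,236,332,254),90);print(a,b)
print('screw tri',tri(ray(Pw,*a,True),ray(Ps,*b)),'wrist@.074',onz(Pw,*a,.074,True),'scene@.074',onz(Ps,*b,.074))
print('tip tri',tri(ray(Pw,288,177.5,True),ray(Ps,322,218.6)),'scene@.16',onz(Ps,322,218.6,.16),'wrist',onz(Pw,288,177.5,.16,True))
# shank axis by scene depth, and plumb
for y in range(150,222,8):
    print(y,[ (x,*np.round(S['W'][y,x],3)) for x in range(316,332) if abs(S['W'][y,x,1]+.04)<.03 and abs(S['W'][y,x,0]-.54)<.03][:4:3])
E
```

```text
[ 4  6 11 11 90]
[7 8 4 3 7]
(np.float64(287.0), np.float64(171.0)) (np.float64(320.5), np.float64(245.0))
screw tri (array([ 0.5379, -0.0413,  0.0711]), [np.float64(0.0015521134685178878), np.float64(0.0015521134685179256)]) wrist@.074 [ 0.5392 -0.0419  0.074 ] scene@.074 [ 0.534  -0.0431  0.074 ]
tip tri (array([ 0.5415, -0.034 ,  0.1525]), [np.float64(0.0005871915680671359), np.float64(0.0005871915680671409)]) scene@.16 [ 0.5333 -0.0416  0.16  ] wrist [ 0.5423 -0.0329  0.16  ]
150 [(316, np.float64(0.512), np.float64(-0.026), np.float64(0.353)), (320, np.float64(0.513), np.float64(-0.038), np.float64(0.357))]
158 [(319, np.float64(0.513), np.float64(-0.036), np.float64(0.337)), (322, np.float64(0.516), np.float64(-0.043), np.float64(0.339))]
166 [(321, np.float64(0.526), np.float64(-0.032), np.float64(0.31)), (324, np.float64(0.525), np.float64(-0.042), np.float64(0.315))]
174 [(321, np.float64(0.527), np.float64(-0.033), np.float64(0.289)), (324, np.float64(0.53), np.float64(-0.04), np.float64(0.291))]
182 [(324, np.float64(0.536), np.float64(-0.035), np.float64(0.264))]
190 [(323, np.float64(0.535), np.float64(-0.035), np.float64(0.242))]
198 [(322, np.float64(0.538), np.float64(-0.031), np.float64(0.215))]
206 [(322, np.float64(0.537), np.float64(-0.034), np.float64(0.193))]
214 [(320, np.float64(0.537), np.float64(-0.03), np.float64(0.167)), (323, np.float64(0.542), np.float64(-0.035), np.float64(0.167))]
```

Scaled: 0.052 m / 0.75 = 0.0693, 0.045 m / 0.75 = 0.06.

jog_arm --motion '{"deltas":[[-0.0107, -0.0013, 0.0267, 0, 0, 0, 0], [-0.0107, -0.0013, 0.06, 0, 0, 0, 0], [-0.0107, -0.0013, 0.0693, 0, 0, 0, 0], [-0.0107, -0.0013, 0.0693, 0, 0, 0, 0], [-0.0107, -0.0013, 0.0693, 0, 0, 0, 0]]}'

```text
time_s: 12.5
eef_pos: [0.5369, -0.0482, 0.2797]
eef_rot: [0.002, 0.795, 0.606, 0.001]
wrist_force: [0.4, 1.4, -0.5]
opening: 0.317
grasp_force: 59.8
```

```bash
python3 - <<'E'
from ax import *
print(pose()[0])
s,ds,P=grab("scene");w,dw,Pw=grab("wrist");np.savez("s6.npz",im=s,d=ds,W=pts(ds,P));np.savez("w6.npz",im=w,d=dw,view=Pw['view'])
cv2.imwrite("pics/p6.png",np.hstack([cv2.resize(s[200:280,280:360],(400,400),interpolation=2),cv2.resize(w[140:220,250:330],(400,400),interpolation=2)]))
E
```

```text
[ 0.5369 -0.0482  0.2797]
```

View pics/p6.png

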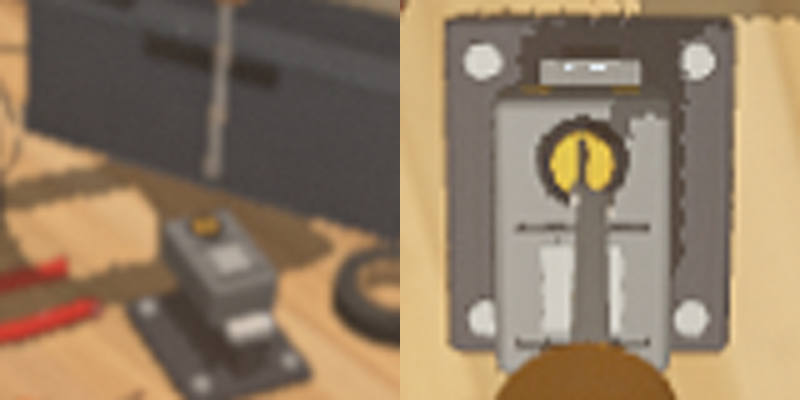

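The scene crop puts the tip at (322.2,235) and the screw at (321.4,245.2). The wrist crop puts the tip at (288.4,178) and the screw at (286.4,172).

```bash
python3 - <<'E'
from tri import *
Ps=optics.camera_params("scene");Pw=optics.camera_params("wrist");Pw['view']=np.load("w6.npz")['view']
for n,w,s in(("tip",(288.4,178),(322.2,235)),("screw",(286.4,172),(321.4,245.2))):
    x,e=tri(ray(Pw,*w,True),ray(Ps,*s));print(n,x,e,'tool',pose()[1].inv().apply(x-pose()[0]))
S=np.load("s6.npz")['W']; k=(np.hypot(S[...,0]-.538,S[...,1]+.043)<.025)&(S[...,2]>.09)&(S[...,2]<.24)
p=S[k]; 
for z in np.arange(.09,.24,.02):
    q=p[(p[:,2]>=z)&(p[:,2]<z+.02)]; print(round(z,2),len(q),q.mean(0) if len(q) else '')
print(p[:,2].min())
E
```

```text
tip [ 0.5402 -0.0421  0.1044] [np.float64(0.0013460455365189564), np.float64(0.0013460455365189728)] tool [0.0068 0.0009 0.1751]
screw [ 0.539  -0.0424  0.0706] [np.float64(0.000572141299860655), np.float64(0.0005721412998606485)] tool [ 0.0062 -0.0003  0.2089]
0.09 4 [ 0.5397 -0.0405  0.1078]
0.11 14 [ 0.5374 -0.0415  0.1196]
0.13 15 [ 0.5381 -0.0409  0.1407]
0.15 13 [ 0.5372 -0.0428  0.16  ]
0.17 16 [ 0.5366 -0.0427  0.1809]
0.19 13 [ 0.5363 -0.0437  0.1993]
0.21 18 [ 0.5331 -0.0473  0.2213]
0.23 42 [ 0.5303 -0.0496  0.2352]
0.10476113087473182
```

The tip is within about 2 mm sideways of the screw and about 31 mm above it. I'll lower it 10 mm, let it settle, check and hand in.

Scaled: 0.01 m / 0.75 = 0.0133, 0.005 m / 0.75 = 0.0067.

jog_arm --motion '{"deltas":[[0, 0, 0.0067, 0, 0, 0, 0], [0, 0, 0.0133, 0, 0, 0, 0], [0, 0, 0.0133, 0, 0, 0, 0], [0, 0, 0.0133, 0, 0, 0, 0], [0, 0, 0.0133, 0, 0, 0, 0], [0, 0, 0.0133, 0, 0, 0, 0]]}'

```text
time_s: 13.35
eef_pos: [0.5365, -0.0481, 0.2685]
eef_rot: [0.001, 0.796, 0.606, 0.0]
wrist_force: [0.3, 1.1, -1.3]
opening: 0.314
grasp_force: 59.8
```

```bash
python3 - <<'E'
from ax import *
W=pts(*grab("scene")[1:]);k=(np.hypot(W[...,0]-.538,W[...,1]+.043)<.025)
z=W[k][:,2];print('lowest driver z',np.sort(z[z>.082])[:3],'screw top',np.sort(z[z<.082])[-3:],get_obs()['dq'],get_obs()['grasp_force'])
print(workorder.hand_in())
E
```

```text
lowest driver z [0.093  0.0935 0.0943] screw top [0.074  0.0741 0.0742] [ 0.0008  0.0011 -0.0007  0.0001  0.0006  0.0003] 59.83776389155537
the job is handed in; nothing more can be done
None
```

I handed the job in at about 13 s. The block lies centred on the rest and released, and the larger (orange) driver is held still, point down, with its tip about 19 mm above the screw and an estimated 2 mm off to the side. No verdict came back from the hand-in.

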